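# Tuck the fittings case's cover flap under its lip

### The job

Close the compartment of the grey fittings case: push its standing cover flap over with a fingertip, press it flat, and while keeping it down push it by its raised ridge towards the steel lip, as far as it goes, so that its front edge stays tucked beneath the lip when you let go. Nothing needs to be gripped or lifted: leave the case where it stands, and do not disturb the coupling standing on it, the tin or the wrench.

Things in the scene. Friction and masses are not known exactly. Their poses are not given: they have to be found in the camera images.
- case: Grey steel fittings case, 300 (x) x 220 (y) x 65 mm, 3 to 6 kg, loose on the bench; origin at the centre of its underside. +x points from hinge to lip. Compartment open from x -100 to +52 mm, decks at both ends. Hinge axis along y at x = -90 mm + joint hinge_bar, 71 mm above the underside (a 10 mm bar, 180 mm long, between guide rails 12 mm tall).
- flap (a joint): Angle (rad) of the aluminium cover flap: 0 flat over the compartment (firm stop), 1.57 upright, up to 1.95 leaning away from the lip. 4 mm thick, 160 mm wide, free edge 132 mm from the hinge axis; its outer face is 1 mm above the axis when flat (72 mm over the underside). Sprung: let go flat but not tucked, it rises to about 0.9. Folding takes up to 0.25 N m (5 N at 50 mm).
- hinge_bar (a joint): Slide (m) of hinge bar and flap along the case's +x: 0 back, 0.032 home. Takes about 5 N, stays where left. With the bar back, the flat flap's edge is about 12 mm short of the lip's bent entry; home, it lies 20 mm beyond the rim, beneath the lip. If the bar slid over 12 mm before the flap is flat, the edge lands on the lip: push the bar back first.
- ridge (a point): Foot of the flap's ridge on the outer face (upper when flat), mid-width, at the ridge's hinge-side face, 80 mm from the hinge axis. The ridge is a bar 100 mm long (y), 6 mm thick, standing 10 mm out; a fingertip pushes its hinge-side face to slide the flap. Site axes: x hinge to free edge, z out of the outer face.
- flap_edge (a point): Middle of the flap's free edge, 132 mm from the hinge axis. Same axes as point ridge.
- lip_edge (a point): Middle of the flap-side rim of the fixed retaining lip, a bright steel strip 170 mm wide (y), at case x = 54 mm. Its underside is 74 mm above the case's underside, 2 mm above the flat flap, with an entry bent upwards (x 54 to 62, top at 82 mm); straight part x 62 to 80 mm. Axes of the case.
- coupling: Brass pipe coupling, 42 mm diameter, 45 mm tall, standing loose on the deck behind the lip; origin at the centre of its underside. Leave it alone.
- tin: Closed tin, 72 mm diameter, 100 mm tall, standing on the bench beside the case; origin at the centre of its underside. Leave it alone.
- wrench: Steel wrench, 180 mm long, lying on the bench beside the case; origin at mid-length underneath, x along it. Leave it alone.

How it is judged:
By the outcome, as a careful person would: the job done as asked, in the order asked, and still so for the second after the job is handed in, with the robot touching nothing.
It also fails if it takes over 37 s, if anything falls off the work surface, if the arm or the gripper's body presses on something with over 40 N, if the wrist force passes 120 N, or if a joint passes its speed limit or range.

### The arm

A 6-joint arm with a two-finger parallel gripper is mounted at the origin on the work surface. World frame = base frame: x ahead of the robot, y to its left, z up, the work surface at z = 0. Lengths are in m, angles in rad, forces in N, time in s.
With the tool pointing down it reaches from about 0.3 to 0.875 m from the base axis. Payload 6.4 kg.
Tool frame: the origin (TCP) lies midway between the tips of the shut fingers; the grasp point (between the pads) lies 19 mm behind it; y points along the fingers, x is the direction in which the jaws open and shut, and the axes are right-handed (so a half turn about y gives the same grasp; the last joint's range is limited). The gripper opens to 88 mm and grips with 3 to 60 N. Pads are 18 mm wide; open, the fingers measure 123 mm over their backs; the gripper's body (75 mm by 187 mm) begins 45 mm behind the grasp point.
Start: joints at [0.906, 0.181, 1.607, -0, 1.354, -0.206], TCP at [0.255, 0.516, 0.239] pointing down, gripper open.
Joint ranges: [-2.99, 2.99], [-0.89, 2.07], [0.3, 2.58], [-1.14, 4.28], [0, 2.63], [-3.12, 3.12]. Speed limits (rad/s): [2.57, 2.57, 3.01, 3.14, 3.14, 3.14].

### API

Orientations are given as a 3x3 rotation matrix whose columns are the frame's x, y, z axes.
In Python, from workcell import sense, vision, workorder gives the robot as it stands.
- The arm moves only by the tool play_rows, never from a script. Its argument "moves" is a list that holds one entry, the list of rows, each a list of 7 numbers: the turn, a rotation vector about the tool's x, y, z in degrees, then the shift along the tool's x, y, z in units of 25 mm (1.0 is 25 mm), then the closure in counts, from 0 (fully open) to 255 (shut). In form: [[[ax, ay, az, dx, dy, dz, hand], ...]]. A call has 1 to 10 rows; each row is the pose to reach, as a shift and turn from the pose commanded when the call began, along the tool's axes at that moment; what a row does not reach only later rows make up. A row lasts 1/10 s, in which the tool goes at most 50 mm and 8.59 degrees, less where a joint would pass 70% of its speed; a pose out of reach is approached as far as the arm can. A call with a gripper value outside its range is refused whole. The fingers move at their own pace and stop on an object; "grip_force" is the grip in N (left out, the last holds). Time passes only in rows, so rows that repeat a pose let the fingers close. It gives the time, the measured TCP pose, the force and the opening at its end, in the units of the state.
- sense(): the state, without advancing time (a new reading comes with each control period).
- vision.get_image(name): name is "scene" or "side" or "wrist"; returns (picture, depth): 480x640x3 uint8, red, green, blue; 480x640 float32, m along the optical axis (not along the pixel's ray), 0 where there is no reading.
- vision.get_calibration(name): a dict with "fx", "fy", "cx", "cy" (pixels), "extrinsics" (4x4, takes a point from world to camera coordinates). Camera axes: x right, y down, z forward; pixel columns grow to the right and rows downward; lengths in m; the calibration is good to about 2 mm. A picture is of the moment at which its call begins: read the wrist's pose just before it. get_calibration takes no time and is no camera call; for the wrist camera it gives the pose at the moment of the call.
- workorder.hand_in(): hands the job in, once; it reports no verdict.
The state is a dict: "clock": time; "q": joint angles; "dq": joint speeds; "joint_efforts": joint torques, N m; "position": TCP position; "tool_rot": TCP orientation; "contact_force": force on the tool from outside, world axes, zero at the start; "wrist_torque": the same for the moment, N m; "finger_gap": finger opening in m.
Only numpy, scipy, OpenCV 4.12 (cv2) and the standard library are available. Lean on these libraries where they do the work, as an engineer would, in place of code of your own. Each camera call takes 0.05 s, during which the arm holds its last target. There are 200 camera calls.

## Working session

There is one attempt and no reset: what is moved stays moved. The work goes in short steps, Python scripts to look and compute and a tool call to move; the robot and the scene stay as the last step left them, time stands still between calls to the robot, and variables do not carry over. Pictures are saved under pics/ and viewed, about 8 in all and at most 12, crops included, and the job is handed in when it is done.

Besides the shell and the picture viewer there is one more tool, called as name(argument=value, ...) on one line, values as JSON. play_rows: Moves the arm, as the interface text tells. Its arguments: {"type":"object","properties":{"moves":{"type":"array"},"grip_force":{"type":"number"}},"required":["moves"]}

```bash
mkdir -p pics; ls
python3 - <<'E'
from workcell import sense, vision
import cv2, numpy as np
s=sense(); print(s)
for n in ("scene","side"):
    im,d=vision.get_image(n); np.savez(f"pics/{n}0.npz",im=im,d=d); cv2.imwrite(f"pics/{n}0.png",im[:,:,::-1]); c=vision.get_calibration(n); print(n,c)
E
```

```text
pics
{'clock': 0.0, 'q': array([ 9.05694653e-01,  1.81545676e-01,  1.60798637e+00, -3.13821914e-05,
        1.35381609e+00, -2.06292117e-01]), 'dq': array([ 9.07375857e-04,  9.32867301e-05,  3.33983534e-04,  1.47654253e-03,
       -8.31293568e-04,  1.94521794e-03]), 'joint_efforts': array([ 7.92320461e-04, -4.33859968e+01, -3.41859198e+01,  7.04329577e-02,
        3.82267765e-02, -1.16311471e-04]), 'position': array([0.25430747, 0.51510801, 0.237818  ]), 'tool_rot': array([[ 4.42874098e-01, -1.05926423e-03, -8.96583187e-01],
       [ 8.96582154e-01, -1.40022344e-03,  4.42875242e-01],
       [-1.72453869e-03, -9.99998459e-01,  3.29594716e-04]]), 'contact_force': array([-0.89622178, -0.52317869,  0.85899046]), 'wrist_torque': array([-0.04605946, -0.02903539,  0.02236388]), 'finger_gap': 0.08841948924399605}
scene {'fx': 515.1426786665896, 'fy': 515.1426786665896, 'cx': 313.63447759243894, 'cy': 247.41292722795038, 'extrinsics': array([[-0.46331297,  0.88612114, -0.01141971,  0.24067246],
       [ 0.75735137,  0.38922786, -0.52432869, -0.44716749],
       [-0.46017387, -0.25157702, -0.85143938,  1.40927647],
       [ 0.        ,  0.        ,  0.        ,  1.        ]])}
side {'fx': 485.1902971920176, 'fy': 485.1902971920176, 'cx': 325.36171351287373, 'cy': 243.89841998376522, 'extrinsics': array([[-0.65868858, -0.75241238, -0.0022259 ,  0.47393224],
       [-0.54713811,  0.48101074, -0.68503179,  0.38670872],
       [ 0.51649708, -0.45000475, -0.72850977,  0.5564593 ],
       [ 0.        ,  0.        ,  0.        ,  1.        ]])}
```

View pics/scene0.png

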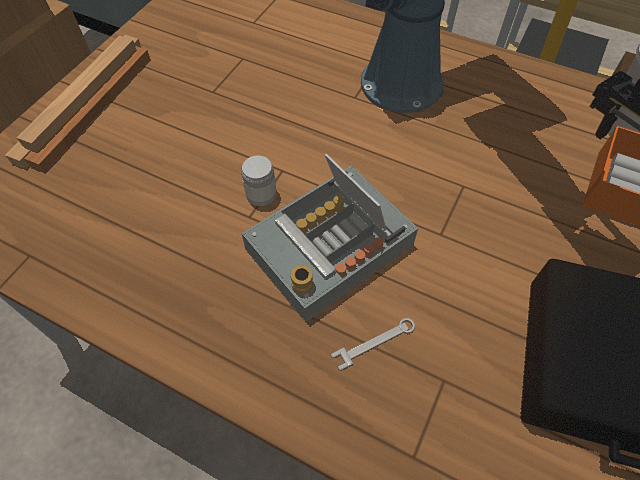

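View pics/side0.png

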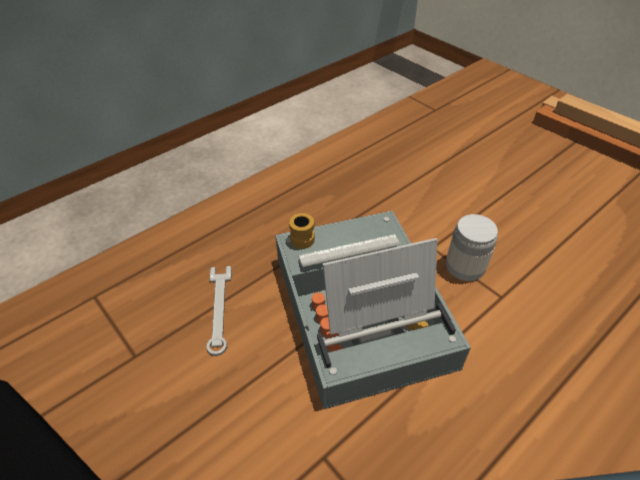

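The scene view shows the case at about (330,240), with the flap standing at (355,195) on the robot's side, the lip at (305,245), the coupling at (301,278), the tin at (258,180) and the wrench at (375,345). The side view shows the case at (370,300), the ridge at (384,285), the hinge bar at (385,328) and the lip at (350,250). I'll zoom in on both to pick corners.

Run:
```python
import cv2, numpy as np
a=cv2.imread("pics/scene0.png")[145:325,235:425]; b=cv2.imread("pics/side0.png")[205:405,270:475]
a=cv2.resize(a,None,fx=2.1,fy=2.1,interpolation=cv2.INTER_CUBIC); b=cv2.resize(b,None,fx=1.95,fy=1.95,interpolation=cv2.INTER_CUBIC)
a=cv2.resize(cv2.imread("pics/scene0.png")[145:325,235:425],(760,720)); 
a=a[:,:]; 
A=cv2.resize(cv2.imread("pics/scene0.png")[148:318,238:422],(736//1,680))
cv2.imwrite("pics/zs.png",cv2.resize(cv2.imread("pics/scene0.png")[150:325,235:425],None,fx=3.4,fy=3.4,interpolation=cv2.INTER_CUBIC))
cv2.imwrite("pics/zd.png",cv2.resize(cv2.imread("pics/side0.png")[205:405,270:475],None,fx=3,fy=3,interpolation=cv2.INTER_CUBIC))
```

```text
(no output)
```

View pics/zs.png

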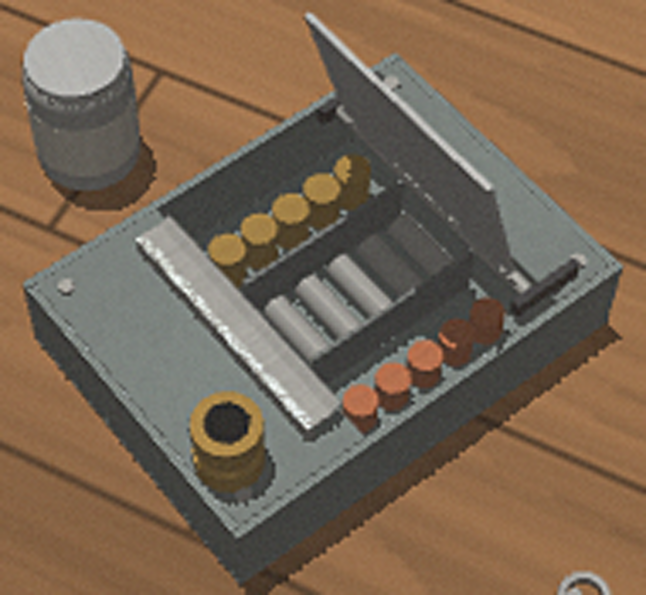

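View pics/zd.png

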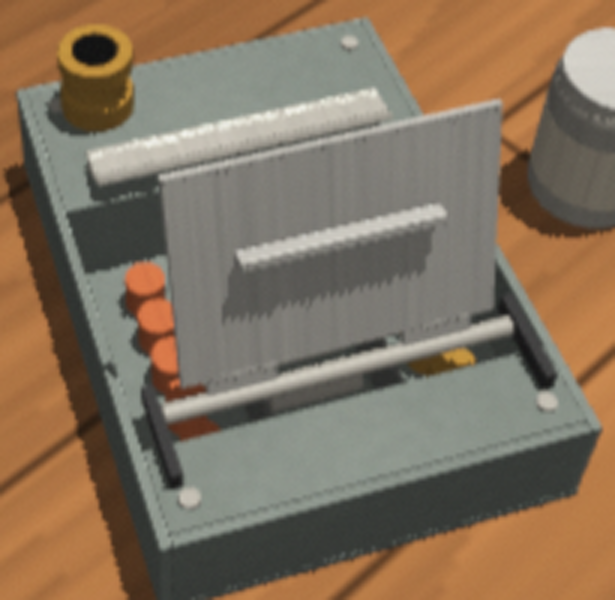

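The zooms show the four case-top corners, both flap-edge corners, and the bar ends. In the scene zoom the corners are at (25,287), (238,535), (620,268) and (395,57). In the side zoom they are at (367,19), (18,92), (162,548) and (600,431). I'll triangulate these points.

```bash
cat > h.py <<'E'
import cv2, numpy as np
from workcell import vision
cal={n:vision.get_calibration(n) for n in ("scene","side")}
def P(n):
    c=cal[n]; return np.array([[c["fx"],0,c["cx"]],[0,c["fy"],c["cy"]],[0,0,1]])@c["extrinsics"][:3]
def tri(a,b):
    X=cv2.triangulatePoints(P("scene"),P("side"),np.array(a,float),np.array(b,float)).ravel(); X=X[:3]/X[3]
    e=[np.linalg.norm((lambda p:p[:2]/p[2])(P(n)@np.r_[X,1])-uv) for n,uv in (("scene",a),("side",b))]
    return X,max(e)
def ray(n,uv,z):
    c=cal[n];R=c["extrinsics"][:3,:3];t=c["extrinsics"][:3,3];o=-R.T@t
    d=R.T@np.array([(uv[0]-c["cx"])/c["fx"],(uv[1]-c["cy"])/c["fy"],1]);return o+d*(z-o[2])/d[2]
S=lambda u,v:(235+u/3.4-.35,150+v/3.4-.35)
D=lambda u,v:(270+u/3-.33,205+v/3-.33)
E
python3 - <<'E'
from h import *
pts={"lipTin":((25,287),(367,19)),"lipCoup":((238,535),(18,92)),"hingeWr":((620,268),(162,548)),"hingeTin":((395,57),(600,431)),
"flapTin":((308,14),(501,103)),"flapWr":((494,188),(161,177))}
R={}
for k,(a,b) in pts.items():
    X,e=tri(S(*a),D(*b)); R[k]=X; print(k,X.round(4),round(e,2))
for k in list(pts)[:4]:
    print(k, ray("scene",S(*pts[k][0]),.065).round(4), ray("side",D(*pts[k][1]),.065).round(4))
for k,uv in {"barWr":(165,411),"barTin":(512,323)}.items(): R[k]=ray("side",D(*uv),.074); print(k,R[k].round(4))
xv=(R["lipTin"]+R["lipCoup"]-R["hingeWr"]-R["hingeTin"])/2; yv=(R["lipTin"]-R["lipCoup"]+R["hingeTin"]-R["hingeWr"])/2
print("len",np.linalg.norm(xv),np.linalg.norm(yv),"yaw",np.degrees([np.arctan2(xv[1],xv[0]),np.arctan2(-yv[0],yv[1])]))
c=np.mean([R[k] for k in list(pts)[:4]],0); yaw=(np.arctan2(xv[1],xv[0])*300+np.arctan2(-yv[0],yv[1])*220)/520
print("centre",c,"yaw",yaw)
Rc=np.array([[np.cos(yaw),-np.sin(yaw),0],[np.sin(yaw),np.cos(yaw),0],[0,0,1]]); c[2]=0
for k in R: print(k,((R[k]-c)@Rc*1e3).round(1))
# lip rim pts & others
for k,(a,b) in {"lipfarTin":((162,218),None)}.items(): print(k)
# depth cloud in case frame: deck and flap
z=np.load("pics/side0.npz");d=z["d"];cc=cal["side"];v,u=np.nonzero(d>0);w=d[v,u]
pc=np.stack([(u-cc["cx"])/cc["fx"]*w,(v-cc["cy"])/cc["fy"]*w,w],1);E=cc["extrinsics"];W=(pc-E[:3,3])@E[:3,:3];L=(W-c)@Rc*1e3
m=(abs(L[:,0])<148)&(abs(L[:,1])<108)
f=m&(L[:,2]>90)&(abs(L[:,1])<78)&(L[:,0]<0)
for lo in range(90,220,15):
    g=f&(L[:,2]>=lo)&(L[:,2]<lo+15)
    if g.sum(): print(lo,g.sum(),L[g].mean(0).round(1),np.percentile(L[g,0],[5,50]).round(1), L[g,2].max().round(1))
b=m&(L[:,0]<-50)&(L[:,2]>68)&(L[:,2]<80)&(abs(L[:,1])<60); print("bar",np.percentile(L[b,0],[2,25,50,75,98]).round(1),np.percentile(L[b,2],[50,98]).round(1))
b=m&(L[:,0]<-110)&(abs(L[:,1])<80); print("deck z",np.median(L[b,2]))
E
```

```text
lipTin [ 0.6491 -0.1012  0.0632] 0.02
lipCoup [0.7384 0.0969 0.0657] 0.82
hingeWr [0.4692 0.2207 0.0637] 0.77
hingeTin [0.3774 0.023  0.0613] 0.66
flapTin [0.4797 0.0082 0.1977] 0.73
flapWr [0.5462 0.1545 0.1998] 0.1
lipTin [ 0.6501 -0.1004  0.065 ] [ 0.6479 -0.0997  0.065 ]
lipCoup [0.7377 0.0954 0.065 ] [0.7389 0.0981 0.065 ]
hingeWr [0.4698 0.22   0.065 ] [0.4689 0.2222 0.065 ]
hingeTin [0.3798 0.0234 0.065 ] [0.3766 0.0266 0.065 ]
barWr [0.517  0.1783 0.074 ]
barTin [0.4413 0.0155 0.074 ]
len 0.2975494173629026 0.2176621732739801 yaw [-24.64469459 155.4114111 ]
centre [0.55853534 0.05985807 0.06344954] yaw 0.8994185788825577
lipTin [ -69.8 -171.1   63.2]
lipCoup [ 140.9 -117.8   65.7]
hingeWr [ 70.4 170.   63.7]
hingeTin [-141.5  118.9   61.3]
flapTin [-89.5  29.6 197.7]
flapWr [ 66.4  68.5 199.8]
barWr [ 67.  106.2  74. ]
barTin [-107.7   64.2   74. ]
lipfarTin
90 412 [-57.5  68.9  97.8] [-92.1 -57.3] 105.0
105 530 [-48.4  66.6 112.5] [-89.2 -48.1] 120.0
120 561 [-46.4  62.7 127.5] [-88.7 -46.5] 135.0
135 355 [-53.2  57.5 140.2] [-89.5 -59.5] 149.9
150 814 [-41.8  58.2 157.6] [-85.3 -40.5] 165.0
165 596 [-44.   50.  172.6] [-85.6 -43. ] 180.0
180 616 [-44.2  45.6 187.5] [-84.8 -44.1] 195.0
195 291 [-44.4  41.7 197.6] [-84.7 -45. ] 200.6
bar [-114.3 -109.8 -107.3 -105.5 -104.6] [77.4 79.6]
deck z 38.54650491559724
```

```bash
cat >> h.py <<'E'
yaw=np.radians(-24.63); c=np.array([.5585,.0600,0])
Rc=np.array([[np.cos(yaw),-np.sin(yaw),0],[np.sin(yaw),np.cos(yaw),0],[0,0,1]])
toC=lambda W:(np.asarray(W)-c)@Rc*1e3
toW=lambda L:c+Rc@(np.asarray(L,float)/1e3)
def cloud(n,d,E=None,cc=None):
    cc=cc or cal[n];v,u=np.nonzero(d>0);w=d[v,u];pc=np.stack([(u-cc["cx"])/cc["fx"]*w,(v-cc["cy"])/cc["fy"]*w,w],1);E=cc["extrinsics"]
    return toC((pc-E[:3,3])@E[:3,:3])
E
python3 - <<'E'
from h import *
for k,(a,b) in {"flapTin":((308,14),(501,103)),"flapWr":((494,188),(161,177)),"lipTin(rim)":((178,218),(380,92))}.items(): print(k,toC(tri(S(*a),D(*b))[0]).round(1))
for uv in ((165,411),(512,323)): print("bar",toC(ray("side",D(*uv),.076)).round(1))
for uv in ((337,405),(305,432),(138,240),(175,218)): print("lip zs",toC(ray("scene",S(*uv),.08)).round(1))
for n in ("side","scene"):
    L=cloud(n,np.load(f"pics/{n}0.npz")["d"])
    m=(abs(L[:,1])<105)&(abs(L[:,0])<145)
    b=m&(L[:,0]<-115)&(L[:,2]>50); print(n,"deck z",np.median(L[b,2]).round(1))
    f=m&(L[:,2]>85)&(abs(L[:,1])<76)&(L[:,0]<0)
    print("flap yz->x fit n",f.sum())
    for lo in range(85,215,10):
        g=f&(L[:,2]>=lo)&(L[:,2]<lo+10)
        if g.sum()>5: print(lo,np.percentile(L[g,0],[5,50,95]).round(1),L[g,2].max().round(1))
    g=f&(L[:,2]>100); 
    b=m&(L[:,0]<-40)&(L[:,2]>69)&(L[:,2]<80)&(abs(L[:,1])<70); 
    if b.sum()>5: print("bar",b.sum(),np.percentile(L[b,0],[2,25,50,75,98]).round(1),np.percentile(L[b,2],[50,98]).round(1))
    g=m&(L[:,0]>40)&(L[:,0]<90)&(L[:,2]>69)&(abs(L[:,1])<50); print("lip",np.percentile(L[g,0],[2,50,98]).round(1),np.percentile(L[g,2],[5,50,98]).round(1))
    g=(L[:,0]>85)&(L[:,0]<145)&(L[:,2]>75)&(abs(L[:,1])<110); print("coup",L[g].mean(0).round(1),L[g,2].max().round(1),L[g].min(0).round(1))
    g=(L[:,2]>20)&(L[:,1]<-118)&(L[:,1]>-250)&(abs(L[:,0])<200); print("tin",L[g].min(0).round(1),L[g].max(0).round(1))
E
```

```text
flapTin [-50.1 -80.  197.7]
flapWr [-50.6  80.7 199.8]
lipTin(rim) [ 57.4 -73.6  98.2]
bar [-88.2  90.6  76. ]
bar [-89.2 -88.4  76. ]
lip zs [56.7 82.3 80. ]
lip zs [82.4 84.8 80. ]
lip zs [ 79.9 -84.   80. ]
lip zs [ 52.2 -83.3  80. ]
side deck z 66.1
flap yz->x fit n 7358
85 [-84.4 -82.7 -80.8] 95.0
95 [-81.9 -79.8 -77.9] 105.0
105 [-79.  -77.  -74.9] 115.0
115 [-76.1 -74.1 -72.3] 125.0
125 [-73.2 -71.1 -69. ] 135.0
135 [-70.4 -68.7 -66.6] 145.0
145 [-75.2 -66.  -63.2] 155.0
155 [-74.3 -63.6 -60.8] 165.0
165 [-61.7 -59.6 -57.5] 175.0
175 [-58.6 -56.8 -54.9] 185.0
185 [-55.9 -53.8 -52. ] 195.0
195 [-53.1 -51.2 -47.9] 201.1
bar 648 [-92.5 -91.1 -89.4 -86.8 -84. ] [75.9 79.4]
lip [53.3 67.2 80. ] [77.8 79.7 83.5]
coup [116.1  70.  101.1] 114.3 [101.5  47.9  75.1]
tin [  -2.4 -244.2   20. ] [  68.1 -174.1  104.5]
scene deck z 66.8
flap yz->x fit n 1003
85 [-79.4 -77.8 -76.8] 95.0
95 [-76.4 -75.  -73.6] 105.0
105 [-73.9 -72.3 -70.8] 114.9
115 [-70.6 -69.3 -67.9] 124.7
125 [-67.8 -66.5 -65.4] 134.8
135 [-65.  -63.8 -62.1] 145.0
145 [-62.4 -60.6 -59.3] 154.9
155 [-59.3 -57.9 -56.5] 164.9
165 [-56.4 -55.1 -53.5] 175.0
175 [-53.5 -52.3 -50.9] 184.6
185 [-50.9 -49.3 -47.7] 195.0
195 [-50.5 -48.  -46.3] 203.4
bar 171 [-142.  -123.4  -82.7  -81.6  -80.3] [73.3 79. ]
lip [55.4 69.7 83.3] [71.7 79.9 84.4]
coup [127.2  71.2 104.4] 116.4 [103.8  46.2  75.3]
tin [   2.7 -246.1   20.5] [  73.8 -174.7  106.4]
```

The frame checks out: deck at 66 mm, lip rim at case x 54, bar at -89 (fully back), and flap at about 1.28 rad leaning towards the lip. The tool axes already nearly match the case: tool x is about +y, tool z about -x, and tool y is down.

Plan: with the fingers shut, push on the ridge at Z 140 so the gripper body clears the flap's edge. Then follow the flap down behind the ridge, press, and slide.

```bash
cat >> h.py <<'E'
def rel(X,Y,Z,s=None):
    from workcell import sense
    s=s or sense(); return (s["tool_rot"].T@(toW((X,Y,Z))-s["position"])/.025).round(2)
def st():
    from workcell import sense
    s=sense(); print("t",round(s["clock"],2),"case",toC(s["position"]).round(1),"F(case)",(Rc.T@s["contact_force"]).round(1),"gap",round(s["finger_gap"],4),"toolx yaw",np.degrees(np.arctan2(s["tool_rot"][1,0],s["tool_rot"][0,0])).round(2))
E
python3 - <<'E'
from h import *
st(); print(rel(-105,0,225), toW((-105,0,225)))
for t in (1.28,1.2,1.1,1.0,.9,.75,.6,.45,.3,.15,0):
    s,c_=np.sin(t),np.cos(t); r=78-10*np.tan(t)
    print(t,"ridge corner",np.round([-90+80*c_-11*s,71+80*s+11*c_]),"tip corner r",round(r),"X,Z",np.round([-90+r*c_-s-9,71+r*s+c_],1),"edge",np.round([-90+132*c_,71+132*s]))
E
```

```text
t 0.1 case [-466.2  287.   237.9] F(case) [0.4 0.1 0. ] gap 0.0884 toolx yaw 63.71
[-11.06   0.53 -14.77] [0.46305311 0.10375947 0.225     ]
1.28 ridge corner [-78. 151.] tip corner r 45 X,Z [-87.2 114. ] edge [-52. 197.]
1.2 ridge corner [-71. 150.] tip corner r 52 X,Z [-81.  120.1] edge [-42. 194.]
1.1 ridge corner [-64. 147.] tip corner r 58 X,Z [-73.4 123.5] edge [-30. 189.]
1.0 ridge corner [-56. 144.] tip corner r 62 X,Z [-66.1 124.1] edge [-19. 182.]
0.9 ridge corner [-49. 141.] tip corner r 65 X,Z [-59.1 122.8] edge [ -8. 174.]
0.75 ridge corner [-39. 134.] tip corner r 69 X,Z [-49.4 118.5] edge [  7. 161.]
0.6 ridge corner [-30. 125.] tip corner r 71 X,Z [-40.8 112. ] edge [ 19. 146.]
0.45 ridge corner [-23. 116.] tip corner r 73 X,Z [-33.5 103.7] edge [ 29. 128.]
0.3 ridge corner [-17. 105.] tip corner r 75 X,Z [-27.7  94.1] edge [ 36. 110.]
0.15 ridge corner [-13.  94.] tip corner r 76 X,Z [-23.5  83.4] edge [41. 91.]
0 ridge corner [-10.  82.] tip corner r 78 X,Z [-21.  72.] edge [42. 71.]
```

play_rows(moves=[[[0, -0.3, 0, -0.8, 0.04, -1.1, 255], [0, -0.6, 0, -2.0, 0.1, -2.6, 255], [0, -0.9, 0, -3.3, 0.16, -4.4, 255], [0, -1.2, 0, -4.6, 0.22, -6.2, 255], [0, -1.5, 0, -5.9, 0.28, -8.0, 255], [0, -1.65, 0, -7.2, 0.34, -9.6, 255], [0, -1.65, 0, -8.4, 0.4, -11.2, 255], [0, -1.65, 0, -9.5, 0.45, -12.7, 255], [0, -1.65, 0, -10.4, 0.5, -13.9, 255], [0, -1.65, 0, -11.06, 0.53, -14.77, 255]]], grip_force=20)

```text
clock: 1.1
position: [0.4642, 0.101, 0.2252]
tool_rot: [[0.419, 0.0, -0.908], [0.908, -0.001, 0.419], [-0.001, -1.0, -0.0]]
contact_force: [0.4, 1.0, -0.9]
finger_gap: 0.0101
```

Run:
```python
from h import *
st(); print(rel(-105,0,141))
im,d=vision.get_image("wrist"); cv2.imwrite("pics/w1.png",im[:,:,::-1])
im,d=vision.get_image("side"); cv2.imwrite("pics/s1.png",im[120:420,220:520,::-1]); st()
```

```text
t 1.1 case [-102.9   -2.   225.2] F(case) [ 0.   1.1 -0.9] gap 0.0101 toolx yaw 65.22
[0.08 3.37 0.09]
t 1.2 case [-102.6   -2.   225.1] F(case) [-1.2  0.7 -0. ] gap 0.0023 toolx yaw 65.08
```

View pics/s1.png

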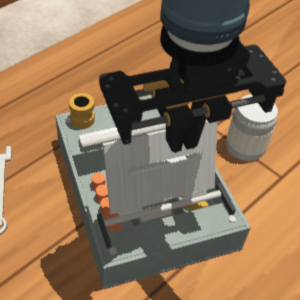

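The side crop shows the shut fingers just on the hinge side of the flap at (185,130), above the ridge, with nothing touching. Next I'll descend behind the flap and then advance to the ridge.

play_rows(moves=[[[0, 0, 0, 0, 0.6, 0.1, 255], [0, 0, 0, 0.05, 1.5, 0.1, 255], [0, 0, 0, 0.08, 2.4, 0.1, 255], [0, 0, 0, 0.08, 3.1, 0.1, 255], [0, 0, 0, 0.08, 3.37, 0.1, 255], [0, 0, 0, 0.08, 3.37, 0.0, 255], [0, 0, 0, 0.08, 3.37, -0.15, 255], [0, 0, 0, 0.08, 3.37, -0.3, 255], [0, 0, 0, 0.08, 3.37, -0.45, 255], [0, 0, 0, 0.08, 3.37, -0.55, 255]]])

```text
clock: 2.2
position: [0.4774, 0.1, 0.1419]
tool_rot: [[0.417, 0.001, -0.909], [0.909, -0.0, 0.417], [0.0, -1.0, -0.001]]
contact_force: [-1.5, 0.2, -0.6]
finger_gap: 0.0004
```

Run:
```python
from h import *
st()
for p in ((-81,0,140),(-73,0,136),(-66,0,132),(-59,0,127),(-49.5,0,120),(-41,0,113)): print(p,rel(*p))
```

```text
t 2.2 case [-90.3   2.5 141.9] F(case) [-1.5 -0.4 -0.6] gap 0.0004 toolx yaw 65.35
(-81, 0, 140) [-0.1   0.07 -0.37]
(-73, 0, 136) [-0.1   0.24 -0.69]
(-66, 0, 132) [-0.1   0.4  -0.97]
(-59, 0, 127) [-0.1   0.6  -1.25]
(-49.5, 0, 120) [-0.1   0.88 -1.63]
(-41, 0, 113) [-0.1   1.16 -1.97]
```

play_rows(moves=[[[0, 0, 0, -0.05, 0.02, -0.15, 255], [0, 0, 0, -0.1, 0.05, -0.3, 255], [0, 0, 0, -0.1, 0.1, -0.42, 255], [0, 0, 0, -0.1, 0.17, -0.55, 255], [0, 0, 0, -0.1, 0.24, -0.69, 255], [0, 0, 0, -0.1, 0.32, -0.83, 255], [0, 0, 0, -0.1, 0.4, -0.97, 255], [0, 0, 0, -0.1, 0.5, -1.11, 255], [0, 0, 0, -0.1, 0.6, -1.25, 255], [0, 0, 0, -0.1, 0.6, -1.25, 255]]])

```text
clock: 3.2
position: [0.5042, 0.0847, 0.1258]
tool_rot: [[0.417, -0.0, -0.909], [0.909, -0.0, 0.417], [-0.0, -1.0, 0.0]]
contact_force: [-0.5, -0.7, 0.1]
finger_gap: 0.0002
```

```bash
cat >> h.py <<'E'
def flap(n="scene"):
    im,d=vision.get_image(n); L=cloud(n,d); f=(abs(L[:,1])<76)&(L[:,2]>80)&(L[:,0]<60)
    return im,L
E
python3 - <<'E'
from h import *
st()
im,d=vision.get_image("scene"); cv2.imwrite("pics/s2.png",im[130:330,220:440,::-1].repeat(2,0).repeat(2,1))
L=cloud("scene",d)
for sgn in (-1,1):
  f=(sgn*L[:,1]>45)&(sgn*L[:,1]<76)&(L[:,2]>85)&(L[:,0]<52)&(L[:,0]>-85)
  p=np.polyfit(L[f,2],L[f,0],1); print(f.sum(),"theta",np.arctan2(1,p[0]).round(3),"x at z71",np.polyval(p,71).round(1),L[f,2].max().round(1))
for p in ((-59,0,127),(-49.5,0,120),(-41,0,113),(-33.5,0,104.5),(-28,0,94.5),(-24,0,83),(-22,0,74)): print(p,rel(*p))
E
```

```text
t 3.2 case [-59.6  -0.2 125.8] F(case) [-0.1 -0.9  0.1] gap 0.0002 toolx yaw 65.35
938 theta 1.672 x at z71 -19.2 515.3
1988 theta 1.606 x at z71 -40.3 495.5
(-59, 0, 127) [ 0.01 -0.04 -0.03]
(-49.5, 0, 120) [ 0.01  0.24 -0.41]
(-41, 0, 113) [ 0.01  0.52 -0.75]
(-33.5, 0, 104.5) [ 0.01  0.86 -1.05]
(-28, 0, 94.5) [ 0.01  1.26 -1.27]
(-24, 0, 83) [ 0.01  1.72 -1.43]
(-22, 0, 74) [ 0.01  2.08 -1.51]
```

View pics/s2.png

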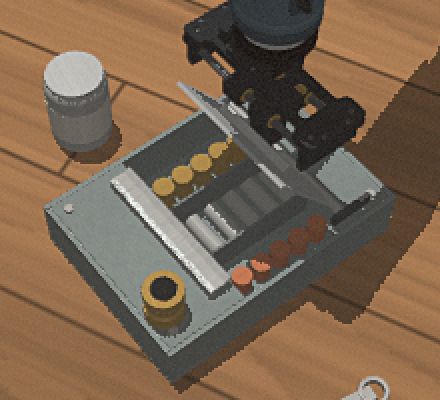

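The scene crop shows the flap leaning further over, with its edge from (180,85) to (340,215). The finger is behind it and the case hasn't moved. I'll fold it further.

play_rows(moves=[[[0, 0, 0, 0, 0.1, -0.2, 255], [0, 0, 0, 0, 0.24, -0.41, 255], [0, 0, 0, 0, 0.38, -0.59, 255], [0, 0, 0, 0, 0.52, -0.75, 255], [0, 0, 0, 0, 0.69, -0.91, 255], [0, 0, 0, 0, 0.86, -1.05, 255], [0, 0, 0, 0, 1.06, -1.17, 255], [0, 0, 0, 0, 1.26, -1.27, 255], [0, 0, 0, 0, 1.4, -1.33, 255], [0, 0, 0, 0, 1.4, -1.33, 255]]])

```text
clock: 4.25
position: [0.5343, 0.0709, 0.0907]
tool_rot: [[0.417, -0.0, -0.909], [0.909, -0.0, 0.417], [-0.0, -1.0, 0.0]]
contact_force: [-0.6, -0.4, 1.4]
finger_gap: 0.0006
```

Run:
```python
from h import *
st()
im,d=vision.get_image("scene"); cv2.imwrite("pics/s3.png",im[130:330,220:440,::-1].repeat(2,0).repeat(2,1))
L=cloud("scene",d)
for sgn in (-1,1):
  f=(sgn*L[:,1]>55)&(sgn*L[:,1]<76)&(L[:,2]>85)&(L[:,2]<180)&(L[:,0]<52)&(L[:,0]>-85)
  if f.sum()>9:
    p=np.polyfit(L[f,0],L[f,2],1); print(f.sum(),"theta",np.arctan(p[0]).round(3),"x at z71",((71-p[1])/p[0]).round(1),L[f,2].max().round(1),L[f,0].max().round(1))
for p in ((-26,0,91),(-24,0,83),(-22,0,74),(-22,0,70)): print(p,rel(*p))
```

```text
t 4.25 case [-26.6  -0.2  90.7] F(case) [-0.4 -0.6  1.4] gap 0.0006 toolx yaw 65.36
260 theta -0.011 x at z71 3342.0 177.7 42.8
343 theta 0.24 x at z71 -111.5 175.7 42.5
(-26, 0, 91) [ 0.01  0.   -0.02]
(-24, 0, 83) [ 0.01  0.32 -0.1 ]
(-22, 0, 74) [ 0.01  0.68 -0.18]
(-22, 0, 70) [ 0.01  0.84 -0.18]
```

View pics/s3.png

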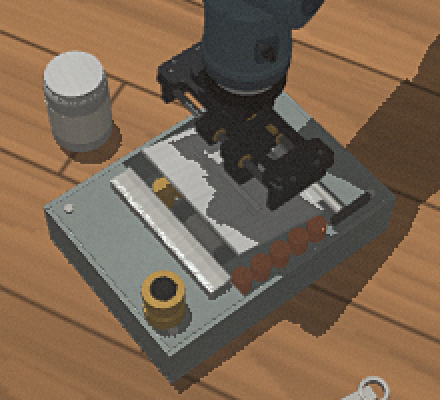

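The crop shows the flap nearly flat, with its edge from (150,155) to (240,250), short of the lip, and the bar still back. Now I'll press it flat.

play_rows(moves=[[[0, 0, 0, 0, 0.16, -0.06, 255], [0, 0, 0, 0, 0.32, -0.1, 255], [0, 0, 0, 0, 0.45, -0.13, 255], [0, 0, 0, 0, 0.57, -0.15, 255], [0, 0, 0, 0, 0.66, -0.16, 255], [0, 0, 0, 0, 0.72, -0.17, 255], [0, 0, 0, 0, 0.78, -0.17, 255], [0, 0, 0, 0, 0.78, -0.17, 255]]])

```text
clock: 5.1
position: [0.5381, 0.0693, 0.0722]
tool_rot: [[0.417, -0.0, -0.909], [0.909, -0.0, 0.417], [-0.0, -1.0, -0.0]]
contact_force: [-3.4, 1.2, 6.7]
finger_gap: 0.0004
```

Run:
```python
from h import *
st()
im,d=vision.get_image("scene"); cv2.imwrite("pics/s4.png",im[130:330,220:440,::-1].repeat(2,0).repeat(2,1))
L=cloud("scene",d)
f=(abs(L[:,1])<60)&(L[:,0]>5)&(L[:,0]<85)&(L[:,2]<95)&(L[:,2]>60)
for x in range(6,86,4):
    g=f&(abs(L[:,0]-x)<2); print(x,g.sum(),np.median(L[g,2]).round(1) if g.sum() else '',end=' | ')
st()
```

```text
t 5.1 case [-22.4  -0.1  72.2] F(case) [-3.6 -0.3  6.7] gap 0.0004 toolx yaw 65.37
6 67 73.7 | 10 93 73.7 | 14 89 73.6 | 18 93 73.7 | 22 95 73.9 | 26 96 73.9 | 30 87 73.8 | 34 95 73.9 | 38 97 73.9 | 42 100 73.6 | 46 77 73.4 | 50 0  | 54 26 82.1 | 58 120 82.1 | 62 104 80.4 | 66 97 79.9 | 70 104 80.0 | 74 97 79.2 | 78 107 79.5 | 82 194 70.3 | t 5.15 case [-22.3  -0.1  72.3] F(case) [-4.2 -1.9  5.3] gap 0.0002 toolx yaw 65.37
```

The flap is flat: it reads 73.7 mm in the scene depth (which reads about 1.5 mm high), its edge is 8–10 mm short of the lip, and Fz is about 6 N. Next I'll press slightly harder and slide it towards the lip.

play_rows(moves=[[[0, 0, 0, 0, 0.06, -0.05, 255], [0, 0, 0, 0, 0.08, -0.15, 255], [0, 0, 0, 0, 0.08, -0.27, 255], [0, 0, 0, 0, 0.08, -0.4, 255], [0, 0, 0, 0, 0.08, -0.53, 255], [0, 0, 0, 0, 0.08, -0.66, 255], [0, 0, 0, 0, 0.08, -0.78, 255], [0, 0, 0, 0, 0.08, -0.8, 255]]])

```text
clock: 5.95
position: [0.5576, 0.0604, 0.0719]
tool_rot: [[0.417, 0.002, -0.909], [0.909, -0.001, 0.417], [0.0, -1.0, -0.003]]
contact_force: [-5.9, -0.2, 16.3]
finger_gap: 0.0002
```

Run:
```python
from h import *
st()
im,d=vision.get_image("scene"); cv2.imwrite("pics/s5.png",im[130:330,220:440,::-1].repeat(2,0).repeat(2,1))
L=cloud("scene",d)
f=(abs(L[:,1])<60)&(L[:,0]>5)&(L[:,0]<85)&(L[:,2]<95)&(L[:,2]>60)
for x in range(6,86,4):
    g=f&(abs(L[:,0]-x)<2); print(x,g.sum(),np.median(L[g,2]).round(1) if g.sum() else '',end=' | ')
st(); print(rel(13,0,72.2))
```

```text
t 5.95 case [-0.9 -0.  71.9] F(case) [-5.3 -2.7 16.3] gap 0.0002 toolx yaw 65.37
6 58 73.5 | 10 95 75.0 | 14 32 77.9 | 18 93 83.1 | 22 172 76.1 | 26 88 73.6 | 30 97 73.7 | 34 101 73.7 | 38 86 73.3 | 42 99 73.6 | 46 97 73.9 | 50 81 74.1 | 54 24 81.6 | 58 114 82.1 | 62 115 80.8 | 66 94 80.4 | 70 99 79.9 | 74 98 79.9 | 78 104 79.6 | 82 201 70.6 | t 6.0 case [-0.9 -0.  71.9] F(case) [-4.1 -2.4 15.9] gap 0.0005 toolx yaw 65.37
[ 0.   -0.01 -0.56]
```

View pics/s5.png

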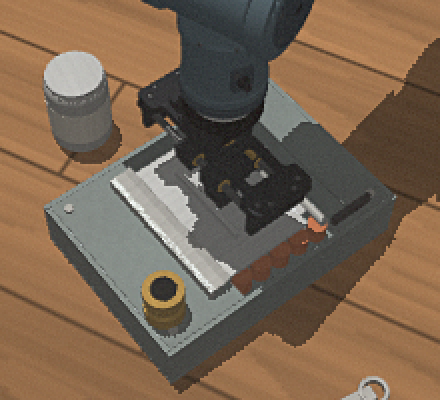

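The crop shows the flap's edge now reaching under the lip (line 115,180 to 215,290), with the case unmoved and the ridge at case x of about 18. I'll carry on to the end stop.

play_rows(moves=[[[0, 0, 0, 0, 0, -0.1, 255], [0, 0, 0, 0, 0, -0.22, 255], [0, 0, 0, 0, 0, -0.34, 255], [0, 0, 0, 0, 0, -0.46, 255], [0, 0, 0, 0, 0, -0.56, 255], [0, 0, 0, 0, 0, -0.6, 255], [0, 0, 0, 0, 0, -0.64, 255]]])

```text
clock: 6.7
position: [0.5665, 0.0564, 0.0717]
tool_rot: [[0.416, -0.01, -0.909], [0.909, 0.003, 0.416], [-0.002, -1.0, 0.01]]
contact_force: [-26.4, 8.0, 35.8]
finger_gap: 0.0003
```

```bash
python3 -c "
from h import *
st()"
```

```text
t 6.7 case [ 8.7  0.1 71.7] F(case) [-27.3  -3.7  35.8] gap 0.0003 toolx yaw 65.43
```

play_rows(moves=[[[0, 0, 0, 0, -0.03, 0.1, 255], [0, 0, 0, 0, -0.04, 0.16, 255], [0, 0, 0, 0, -0.04, 0.16, 255]]])

```text
clock: 7.0
position: [0.5669, 0.0563, 0.072]
tool_rot: [[0.416, -0.0, -0.909], [0.909, 0.0, 0.416], [-0.0, -1.0, 0.0]]
contact_force: [-7.7, 2.4, 13.2]
finger_gap: 0.0001
```

Run:
```python
from h import *
st()
Ls={}
for n in ("scene","side"):
    im,d=vision.get_image(n); cv2.imwrite(f"pics/{n}6.png",im[:,:,::-1]); L=cloud(n,d); L0=cloud(n,np.load(f"pics/{n}0.npz")["d"])
    for nm,l in (("now",L),("before",L0)):
        f=(abs(l[:,1])<80)&(l[:,2]>77)&(l[:,2]<90)&(l[:,0]>48)&(l[:,0]<90); print(n,nm,"lip x",np.percentile(l[f,0],[3,50,97]).round(1), "y",np.percentile(l[f,1],[50]).round(1))
        f=(l[:,0]>95)&(l[:,0]<145)&(l[:,2]>80)&(l[:,2]<120)&(abs(l[:,1])<110); print("   coup",np.median(l[f],0).round(1))
    f=(abs(L[:,1])>22)&(abs(L[:,1])<48)&(L[:,0]>5)&(L[:,0]<45)&(L[:,2]>79)&(L[:,2]<88); print(n,"ridge x",f.sum(),np.percentile(L[f,0],[3,50,97]).round(1) if f.sum() else '')
    f=(abs(L[:,1])>60)&(abs(L[:,1])<85)&(L[:,0]>-100)&(L[:,0]<-40)&(L[:,2]>74)&(L[:,2]<80); print(n,"bar x",f.sum(),np.percentile(L[f,0],[3,50,97]).round(1) if f.sum() else '')
im=cv2.imread("pics/side6.png")[200:410,265:475]; cv2.imwrite("pics/z6.png",cv2.resize(im,None,fx=2.8,fy=2.8,interpolation=cv2.INTER_CUBIC))
```

```text
t 7.0 case [ 9.2  0.1 72. ] F(case) [-8.  -1.1 13.2] gap 0.0001 toolx yaw 65.39
scene now lip x [55.8 67.8 81. ] y [3.7]
   coup [127.6  71.9 111.2]
scene before lip x [55.7 67.7 80.9] y [4.3]
   coup [127.9  72.4 111. ]
scene ridge x 82 [22.6 27.2 29.6]
scene bar x 51 [-59.9 -54.9 -41.4]
side now lip x [53.1 58.4 75.3] y [26.5]
   coup [121.7  75.  111.3]
side before lip x [53.4 67.2 79.5] y [2.7]
   coup [113.6  70.2 110.2]
side ridge x 97 [20.9 22.6 27.3]
side bar x 184 [-63.3 -58.9 -41.2]
```

View pics/z6.png

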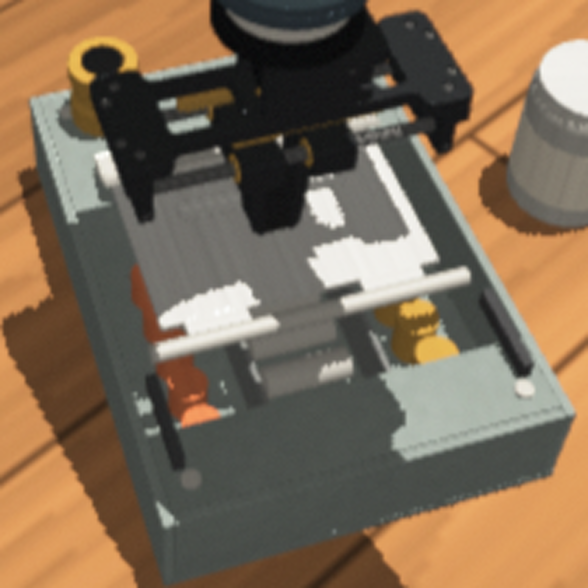

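Run:
```python
from h import *
im,d=vision.get_image("side")
for nm,dd in (("before",np.load("pics/side0.npz")["d"]),("now",d)):
    L=cloud("side",dd)
    f=(abs(L[:,1])>82)&(abs(L[:,1])<89)&(L[:,0]>-105)&(L[:,0]<-35)&(L[:,2]>73.5)&(L[:,2]<79); print(nm,f.sum(),L[f].mean(0).round(1),np.percentile(L[f,0],[3,50,97]).round(1))
    for s in (-1,1):
        g=f&(s*L[:,1]>0); print("  ",s,np.percentile(L[g,0],[3,50,97]).round(1))
st()
```

```text
before 52 [-88.2   3.4  75.9] [-92.2 -88.5 -83.5]
   -1 [-92.2 -88.6 -83.6]
   1 [-92.1 -88.2 -83.7]
now 54 [-60.    6.3  75.9] [-63.6 -59.8 -54.8]
   -1 [-70.2 -60.  -55.3]
   1 [-63.4 -59.4 -54.2]
t 7.15 case [ 9.2  0.1 72. ] F(case) [-8.7 -1.1 13.5] gap 0.0003 toolx yaw 65.38
```

The bar has moved 28.5–30 mm, with 32 mm nominal, so it may be 1–3 mm short because the press was heavy. The case hasn't moved. I'll press more lightly and push again.

play_rows(moves=[[[0, 0, 0, 0, -0.04, 0, 255], [0, 0, 0, 0, -0.05, -0.03, 255], [0, 0, 0, 0, -0.05, -0.06, 255], [0, 0, 0, 0, -0.05, -0.09, 255], [0, 0, 0, 0, -0.05, -0.12, 255]]])

```text
clock: 7.65
position: [0.5684, 0.0555, 0.0723]
tool_rot: [[0.417, -0.004, -0.909], [0.909, 0.001, 0.417], [-0.0, -1.0, 0.004]]
contact_force: [-11.2, 4.3, 14.5]
finger_gap: 0.0005
```

```bash
cat >> h.py <<'E'
def bar():
    im,d=vision.get_image("side"); L=cloud("side",d)
    f=(abs(L[:,1])>82)&(abs(L[:,1])<89)&(L[:,0]>-105)&(L[:,0]<-35)&(L[:,2]>73.5)&(L[:,2]<79)
    g=(L[:,2]>76)&(L[:,2]<90)&(L[:,0]>48)&(L[:,0]<90)&(L[:,1]>-80)&(L[:,1]<80)
    print("bar",f.sum(),L[f].mean(0).round(1),np.percentile(L[f,0],[3,50,97]).round(1),"lip",np.percentile(L[g,0],[3]).round(1)); return im
E
python3 -c "
from h import *
st();bar();st()"
```

```text
t 7.65 case [10.9 -0.  72.3] F(case) [-12.   -0.8  14.5] gap 0.0005 toolx yaw 65.37
bar 48 [-60.    3.6  76.3] [-63.8 -59.9 -54.7] lip [53.5]
t 7.7 case [10.8  0.  72.3] F(case) [-10.2  -0.5  12.3] gap 0.0002 toolx yaw 65.38
```

play_rows(moves=[[[0, 0, 0, 0, -0.03, -0.04, 255], [0, 0, 0, 0, -0.04, -0.08, 255], [0, 0, 0, 0, -0.04, -0.12, 255], [0, 0, 0, 0, -0.04, -0.16, 255], [0, 0, 0, 0, -0.04, -0.16, 255]]])

```text
clock: 8.2
position: [0.5685, 0.0554, 0.0723]
tool_rot: [[0.416, -0.012, -0.909], [0.909, 0.003, 0.416], [-0.002, -1.0, 0.012]]
contact_force: [-20.7, 8.5, 17.4]
finger_gap: 0.0004
```

```bash
python3 -c "
from h import *
st();bar();st()"
```

```text
t 8.2 case [11.  -0.  72.3] F(case) [-22.4  -0.9  17.4] gap 0.0004 toolx yaw 65.41
bar 48 [-59.8   0.   76. ] [-63.2 -60.  -54.7] lip [53.6]
t 8.25 case [11.  -0.  72.3] F(case) [-21.3  -1.   17.9] gap 0.0006 toolx yaw 65.41
```

The finger is now hard against the ridge with 22 N and the bar isn't moving. In both views the distance from ridge to lip rim is 32–33 mm, against 32 mm nominal at home. As a last check I'll ease the press while keeping the push, so friction can't be what's holding it.

play_rows(moves=[[[0, 0, 0, 0, -0.04, 0, 255], [0, 0, 0, 0, -0.07, 0, 255], [0, 0, 0, 0, -0.08, -0.02, 255], [0, 0, 0, 0, -0.08, -0.02, 255]]])

```text
clock: 8.65
position: [0.5684, 0.0554, 0.0724]
tool_rot: [[0.416, -0.012, -0.909], [0.909, 0.004, 0.416], [-0.002, -1.0, 0.013]]
contact_force: [-14.3, 9.2, 3.8]
finger_gap: 0.0001
```

Run:
```python
from h import *
st();bar();
im,d=vision.get_image("scene")
for nm,dd in (("before",np.load("pics/scene0.npz")["d"]),("now",d)):
    L=cloud("scene",dd); f=(L[:,1]>82)&(L[:,1]<92)&(L[:,0]>-105)&(L[:,0]<-35)&(L[:,2]>73)&(L[:,2]<82); print(nm,f.sum(),L[f].mean(0).round(1),np.percentile(L[f,0],[3,50,97]).round(1))
    g=(abs(L[:,1])<80)&(L[:,2]>77)&(L[:,2]<90)&(L[:,0]>48)&(L[:,0]<90);print("lip",np.percentile(L[g,0],[3,50,97]).round(1))
st()
```

```text
t 8.65 case [11.  -0.1 72.4] F(case) [-16.8   2.4   3.8] gap 0.0001 toolx yaw 65.4
bar 46 [-59.5  -3.5  76.5] [-63.  -59.1 -55.9] lip [54.]
before 26 [-86.   87.8  77.1] [-103.   -84.8  -73.1]
lip [55.7 67.7 80.9]
now 33 [-69.5  88.7  77.2] [-100.9  -57.7  -52.1]
lip [55.4 67.7 80.9]
t 8.75 case [10.9 -0.1 72.4] F(case) [-16.9   2.4   4.5] gap 0.0006 toolx yaw 65.41
```

It doesn't move at 17 N of push with only 4 N of press, so it's at the end stop. I'll relax the push, then lift straight off.

play_rows(moves=[[[0, 0, 0, 0, 0, 0.07, 255], [0, 0, 0, 0, -0.02, 0.13, 255], [0, 0, 0, 0, -0.12, 0.15, 255], [0, 0, 0, 0, -0.3, 0.15, 255], [0, 0, 0, 0, -0.7, 0.15, 255], [0, 0, 0, 0, -1.4, 0.15, 255], [0, 0, 0, 0, -2.4, 0.3, 255], [0, 0, 0, 0, -3.6, 1.0, 255], [0, 0, 0, 0, -4.8, 2.2, 255], [0, 0, 0, 0, -5.6, 3.5, 255]]])

```text
clock: 9.75
position: [0.4965, 0.0887, 0.2192]
tool_rot: [[0.418, 0.008, -0.908], [0.908, -0.001, 0.418], [0.002, -1.0, -0.007]]
contact_force: [-0.5, 1.6, 0.2]
finger_gap: 0.0003
```

play_rows(moves=[[[0, 0, 0, 0, -0.5, 1.2, 255], [0, 0, 0, 0, -1.0, 2.6, 255], [0, 0, 0, 0, -1.2, 4.0, 255], [0, 0, 0, 0, -1.2, 5.0, 255], [0, 0, 0, 0, -1.2, 5.0, 255]]])

```text
clock: 10.25
position: [0.3804, 0.1421, 0.247]
tool_rot: [[0.415, 0.005, -0.91], [0.91, 0.0, 0.415], [0.002, -1.0, -0.005]]
contact_force: [0.7, -0.8, 0.4]
finger_gap: 0.0004
```

Run:
```python
from h import *
st(); ims=[]
for n in ("scene","side"):
    im,d=vision.get_image(n); ims.append(im); L=cloud(n,d)
    y=abs(L[:,1])<48
    f=y&(L[:,0]>-52)&(L[:,0]<12)&(L[:,2]>65)&(L[:,2]<110);g=y&(L[:,0]>32)&(L[:,0]<52)&(L[:,2]>65)&(L[:,2]<110); dk=(abs(L[:,1])<100)&(L[:,0]<-115)&(L[:,0]>-145)&(L[:,2]>50)&(L[:,2]<80)
    r=y&(L[:,2]>78)&(L[:,2]<90)&(L[:,0]>0)&(L[:,0]<48); l=(abs(L[:,1])<80)&(L[:,2]>77)&(L[:,2]<90)&(L[:,0]>48)&(L[:,0]<90)
    print(n,"flap z hinge/edge",np.median(L[f,2]).round(1),np.median(L[g,2]).round(1),"deck",np.median(L[dk,2]).round(1),"ridge x",np.percentile(L[r,0],[3,50,97]).round(1),"lip",np.percentile(L[l,0],[3,97]).round(1))
    c2=(L[:,0]>95)&(L[:,0]<145)&(L[:,2]>80)&(L[:,2]<120)&(abs(L[:,1])<110); print("coup",np.median(L[c2],0).round(1))
bar()
a=cv2.resize(ims[0][130:370,220:440],(390,425)); b=cv2.resize(ims[1][190:410,200:510],(400,284)); o=np.zeros((425,800,3),np.uint8); o[:,:390]=a; o[:284,400:]=b
cv2.imwrite("pics/fin.png",o[:,:,::-1])
```

```text
t 10.25 case [-196.1    0.4  247. ] F(case) [ 1.  -0.4  0.4] gap 0.0004 toolx yaw 65.46
scene flap z hinge/edge 74.1 74.3 deck 66.9 ridge x [22.5 26.9 31.9] lip [55.5 80.8]
coup [127.5  72.2 111. ]
side flap z hinge/edge 73.4 73.7 deck 66.2 ridge x [21.2 23.  27.3] lip [53.9 79.7]
coup [114.   70.4 110. ]
bar 27 [-59.2  85.5  76.3] [-62.6 -59.4 -54.9] lip [53.8]
```

View pics/fin.png

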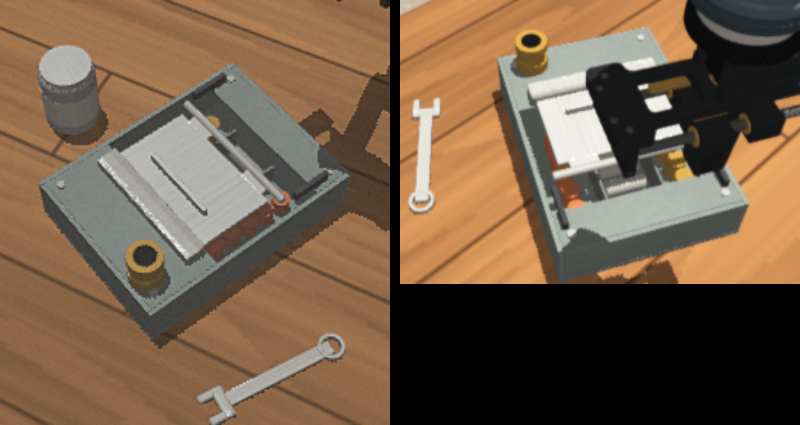

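The final picture shows the flap lying flat with its edge under the lip (scene: line 105,160 to 190,255) and the ridge at (180,183). The coupling, tin and wrench are where they were, and the gripper is clear. I'm handing in.

```bash
python3 -c "
from workcell import workorder
print(workorder.hand_in())"
```

```text
the job is handed in; nothing more can be done
None
```

The flap is closed and its front edge stays tucked under the steel lip with the gripper withdrawn. I folded it with the shut fingertips, pressed it flat, and pushed it by its ridge to the end stop. The job was handed in at about 10.4 s on the clock.

**Last checks after letting go:**
- **Flatness:** the flap reads 73.4–74.3 mm over the underside, against 72 mm nominal. The cameras also read the 65 mm deck 1–2 mm high.
- **Home position:** the ridge face is at case x of about 21–22.5 mm (22 is home). The bar did not move under a 17 N push with only about 4 N of press.
- **Nothing disturbed:** the lip and coupling read within 0.5 mm of where they started. The tin and wrench look untouched in the final picture; I did not measure them again.

**Disagreements:**
- **Bar travel:** the side camera put it at only 28–29 mm of the nominal 32. It puts the bar about 1 mm short of home and the scene camera puts it about at home. The end stop and the ridge position say it is home.
- **High force:** during the slide the push and press briefly reached about 27 N and 36 N at the fingertip. I eased off, and the case did not move.

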